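# Set up the citrus juicer and run it

## Task

Get the citrus juicer going: first swing its drip-stop spout down until it snaps into its lowest position over the glass. Then take the ridged reamer from the cutting board, put it on the juicer's splined drive spindle, turning it until the splines mesh and it slides all the way home, and press it down against the spring, because the juicer runs only while the reamer is held down. Finish like that, still holding the reamer pressed down with the gripper; leave the glass and the fruit on the board where they are.

Things in the scene. Friction and masses are not known exactly. Their poses are not given: they have to be found in the camera images.
- juicer: cordless citrus juicer, fixed, brushed steel body with an open white juice bowl on top: 132 mm wide at the foot, body 114 to 130 mm wide, bowl 163 mm over its rim, rim top at z 178; a slotted strainer plate at z 157 lies in the bowl. Origin: centre of its underside, on the spindle axis; z up, the spout points to its -x.
- spout (a joint): hinge of the white drip-stop spout on the bowl's front: level axis along the juicer's y through (-78, 0, 143) mm in its frame. 0: shut, pointing 0.8 rad above level; 1.2: fully down, 0.4 rad below level, over the glass. Push it down from above near its tip (about 3 N): an over-centre spring returns it until about 0.6; beyond that it snaps on to 1.2 and holds there.
- spout_tip (a point): middle of the open end of the spout, 55 mm from its hinge axis. The spout is a trough 34 mm wide with walls about 7 mm high. Shut: at (-116, 0, 182) mm in the juicer's frame; fully down: at (-129, 0, 122) mm.
- spindle_seat (a point): point on the axis of the drive spindle in the middle of the bowl, at the top of its 40 mm wide flange, on which the reamer's rim rests when home; z 168 mm at rest, up to 6 mm lower when pressed. x and y axes lie along the splines, z up. The spindle turns, but stiffly (0.1 N m).
- spindle_top (a point): top of the steel spindle, 31 mm above spindle_seat, same axes. The spindle is a cross of 4 splines, 25 mm across, each 7 mm thick, 30 mm high; their top 4 mm are narrower as a lead-in.
- plunger (a joint): how far spindle and flange are pressed down against the spring: 0 at rest, 0.006 m at the stop. It begins to give at 4 N and takes 9 N at the stop; the juicer runs from 0.0035 m on.
- reamer: loose white reamer, 50 to 100 g, standing upright on the board: a dome 64 mm high with 8 ridges. Its lower 34 mm is straight and eight-sided, 48 mm across the flats, easy to grip there; the flats face its x and y axes and the diagonals between them, ridges 53 mm across stand between them. Origin: centre of its open underside; z up.
- reamer_socket (a point): mouth of the reamer's socket, on its axis 8 mm above its underside, same axes. Below it a round recess 28 mm wide; above it a cross of 4 slots, 9.5 mm wide and 28 mm across, along x and y, up to z 34 mm of the reamer. It fits the spindle every quarter turn, within 0.1 rad; until it meshes, the reamer stands 22 mm above home on the splines' tops.
- glass: loose drinking glass, 84 mm wide, 93 mm high, standing under the spout; origin: centre of its underside. Leave it.
- lime: loose lime, about 53x46x48 mm, on the board; origin: centre of its underside as placed. Leave it.
- mandarin: loose mandarin, about 50 mm wide, 44 mm high, on the board; origin: centre of its underside as placed. Leave it.
- board: bamboo cutting board, fixed, 426x288x20 mm, lying to the right of the juicer, long side along its x; its top at z 20; origin: centre of its underside.
Mind the look-alikes: they are no part of the job. Leave any pink or red look-alike of the reamer alone.

How it is judged:
On the way, in this order (a step that is already met when the one before it is completed fails the run):
1. the spout is swung down into its end detent, the reamer not yet on the spindle (value of joint spout above 1.12 rad and horizontal distance between reamer and spindle_seat above 0.05 m), for 0.3 s.
2. the reamer has slid home over the splines of the spindle (horizontal distance between reamer and spindle_seat below 0.004 m and z of reamer in the frame of spindle_seat below 0.003 m), for 0.1 s.
At the end, for the whole second after the job is handed in: Spout joint over 1.12 of 1.2; reamer on the spindle within 4 mm sideways and 3 mm of home, upright, its slots along the splines; plunger pressed down more than 3.5 mm; the gripper touching the reamer with over 3 N; glass moved under 2 cm and upright, lime and mandarin under 4 cm (all of step 2 and value of joint spout above 1.12 rad and z of reamer in the frame of spindle_seat above -0.003 m and angle between the z axis of reamer and the z axis of spindle_seat, either way round below 0.1 rad and (angle between the x axis of reamer and the x axis of spindle_seat, either way round below 0.25 rad or angle between the x axis of reamer and the y axis of spindle_seat, either way round below 0.25 rad) and value of joint plunger above 0.0035 m and contact force between the fingers and reamer above 3 N and angle between glass's own z axis and vertical below 0.1 rad and distance of glass from where it was at the start of the episode below 0.02 m and distance of each of lime, mandarin from where it was at the start of the episode below 0.04 m); the arm keeps its last pose, push and grip.
It fails at once if the glass is pushed 2 cm or more from its place or tipped (distance of glass from where it was at the start of the episode above 0.02 m or angle between glass's own z axis and vertical above 0.35 rad).
It fails at once if the lime or the mandarin is pushed 4 cm or more from its place (distance of any of lime, mandarin from where it was at the start of the episode above 0.04 m).
It also fails if it takes over 54 s, if anything falls off the work surface, if the arm or the gripper's body presses on something with over 40 N, if the wrist force passes 120 N, or if a joint passes its speed limit or range.

## Robot

A 7-joint arm with a two-finger parallel gripper is mounted at the origin on a cart in front of the work surface, level with it; the furniture and walls round the work are solid. World frame = base frame: x ahead of the robot, y to its left, z up, the work surface at z = 0. Lengths are in m, angles in rad, forces in N, time in s.
With the tool pointing down it reaches from about 0.4 to 0.75 m from the base axis. Payload 19.5 kg.
Tool frame: the origin (TCP) lies midway between the tips of the shut fingers; the grasp point (between the pads) lies 19 mm behind it (r.hold_point_z is the z of the grasp point in the tool frame, in m); z points along the fingers, y is the line along which they close (so a half turn about z gives the same grasp; the last joint's range is limited). The gripper opens to 85 mm and grips with 20 to 120 N. Pads are 22 mm wide; open, the fingers measure 114 mm over their backs; the gripper's body (76 mm by 85 mm) begins 54 mm behind the grasp point. The pads swing forward as they close: fully open they stand 13 mm farther back than shut.
Start: joints at [1.24, 0.707, -0.028, 1.485, 0.022, 0.951, -0.075], TCP at [0.164, -0.551, 0.206] pointing down, gripper open.
Joint ranges: [-2.71, 2.71], [-0.32, 2.16], [-1.57, 1.52], [0, 2.45], [-1.46, 4.6], [0, 2.02], [-2.83, 2.83]. Speed limits (rad/s): [1.89, 1.89, 2.57, 2.57, 3.01, 3.01, 3.01].

## Interface

Orientations are given as a unit quaternion [x, y, z, w].
In Python, from plant import r, snapshot gives the robot as it stands. The module is installed in compiled form; this text tells all that it offers.
- The arm moves only by the shell command python3 -m crank 'ROWS' [FORCE]. ROWS is a JSON list of rows, 1 to 10 of them, each an object with the fields finger_gap (the opening from 0.0 (shut) to 1.0 (fully open)), dx, dy, dz (the shift in fractions of the full range, 1 being 800 mm), rz (a turn about the tool's z in normalised numbers (1 is pi/2 rad)); a field left out counts as zero (the opening has to be given); each row shifts and turns the commanded pose from where the row before left it, along the tool's axes as they then stand; what a row does not reach is not made up. A row lasts 1/12 s, in which the tool goes at most 0.0417 m and 0.125 rad, less where a joint would pass 70% of its speed; a pose out of reach is approached as far as the arm can. The fingers move at their own pace and stop on an object; FORCE is the grip in N (left out, the last holds). Time passes only in rows, so rows that do not move let the fingers close. It prints the time, the measured TCP pose, the force, the opening and the grip force at its end. A shift or turn number past 1, either way, is cut back to 1. Input that does not fit is refused with a message, and nothing moves.
- r.read_state(): the state, without advancing time (a new reading comes with each control period).
- snapshot(name): name is "side" or "top"; returns a dict with "color" (400x640x3 uint8, red, green, blue), "mtx" (3x3 intrinsics, pixels), "T" (4x4, takes a point from camera to world coordinates). Camera axes: x right, y down, z forward; pixel columns grow to the right and rows downward; lengths in m; the calibration is good to about 2 mm. A picture is of the moment at which its call begins. There is no depth.
- r.job_done(): hands the job in; it is judged then, once.
The state is a dict: "t": time; "qpos": joint angles; "qvel": joint speeds; "effort": joint torques, N m; "tcp_pos": TCP position; "tool_rot": TCP orientation; "contact_force": force on the tool from outside, world axes, zero at the start; "torque": the same for the moment, N m; "finger_gap": opening from 0.0 (shut) to 1.0 (fully open); "gripper_force": force on a finger pad.
Only numpy, scipy, OpenCV 4.12 (cv2) and the standard library are available. Lean on these libraries where they do the work, as an engineer would, in place of code of your own. Each camera call takes 0.05 s, during which the arm holds its last target. There are 200 camera calls.

## Working session

There is one attempt and no reset: what is moved stays moved. The work goes in short steps, Python scripts to look and compute and a shell command to move; the robot and the scene stay as the last step left them, time stands still between calls to the robot, and variables do not carry over. Pictures are saved under pics/ and viewed, at most 10 in all, crops included, and the job is handed in when it is done.

```bash
mkdir -p pics; python3 - <<'E'
from plant import r,snapshot
import cv2,numpy as np
s=r.read_state();print(s['t'],s['tcp_pos'],s['tool_rot'],s['finger_gap'],r.hold_point_z)
for n in('side','top'):
    d=snapshot(n);cv2.imwrite(f'pics/{n}0.png',d['color'][:,:,::-1]);np.savez(f'pics/{n}0.npz',**d);print(n,d['mtx'].tolist(),d['T'].round(4).tolist())
E
```

```text
0.0 [ 0.1636877  -0.55088986  0.20565741] [ 9.89589652e-01  1.43916726e-01 -9.26739041e-05 -5.36762530e-04] 1.0022672431610495 -0.0187
side [[373.6494360788306, 0.0, 321.83250771054827], [0.0, 373.6494360788306, 203.38817776273032], [0.0, 0.0, 1.0]] [[-0.9458, -0.249, 0.2083, 0.3021], [-0.3246, 0.7279, -0.604, 0.4704], [-0.0012, -0.6389, -0.7693, 0.894], [0.0, 0.0, 0.0, 1.0]]
top [[363.8273593869696, 0.0, 321.85835481394565], [0.0, 363.8273593869696, 203.19318995612105], [0.0, 0.0, 1.0]] [[-0.0224, -0.9944, 0.1037, 0.4158], [-0.9996, 0.024, 0.0142, -0.0816], [-0.0166, -0.1033, -0.9945, 0.9753], [0.0, 0.0, 0.0, 1.0]]
```

View pics/side0.png

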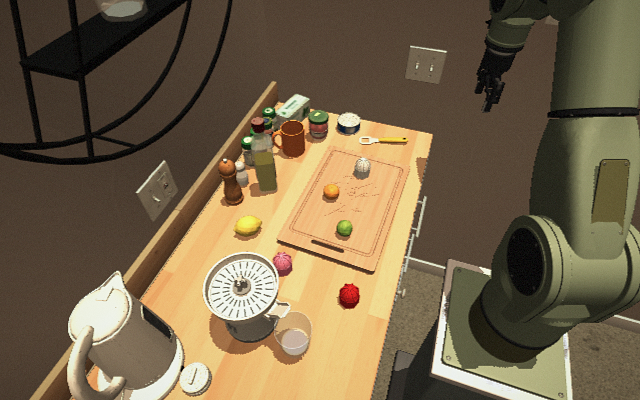

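View pics/top0.png

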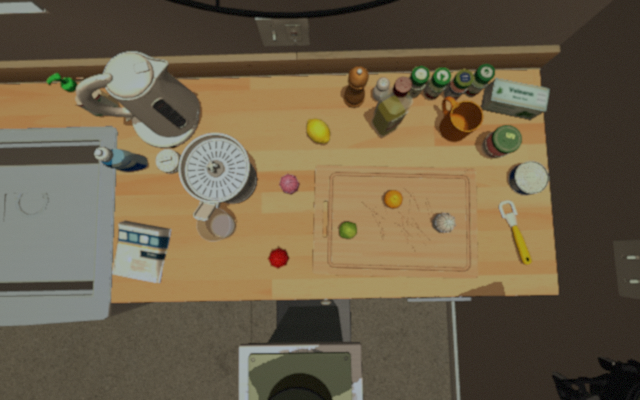

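The side view shows the juicer bowl at (242,285), the shut spout near (283,310), the glass at (293,335), the white reamer at (363,167), the mandarin at (331,191) and the lime at (344,228). In the top view the bowl is at (215,168), the spout at (206,211), the reamer at (444,223), the mandarin at (394,199) and the lime at (347,230). The pink and red look-alikes stand off the board. Next I'll enlarge the juicer and reamer.

```bash
python3 - <<'E'
import cv2,numpy as np
def crop(n,u,v,h,w,k):
    im=cv2.imread(f'pics/{n}0.png')[v:v+h,u:u+w]
    im=cv2.resize(im,None,fx=k,fy=k,interpolation=cv2.INTER_CUBIC)
    for i in range(0,w,10): cv2.line(im,(i*k,0),(i*k,8 if i%50 else 20),(0,255,255),1); cv2.putText(im,str(u+i),(i*k,20),0,.3,(0,255,255),1)
    for i in range(0,h,10): cv2.line(im,(0,i*k),(8,i*k),(0,255,255),1); cv2.putText(im,str(v+i),(10,i*k+4),0,.3,(0,255,255),1)
    return im
a=np.hstack([crop('side',200,245,120,130,3),crop('top',170,120,120,130,3)])
b=np.hstack([crop('side',340,150,30,50,8)[:, :390],crop('top',420,208,30,50,8)[:,:390]])
cv2.imwrite('pics/c.png',np.vstack([a,b]))
E
```

```text
(no output)
```

View pics/c.png

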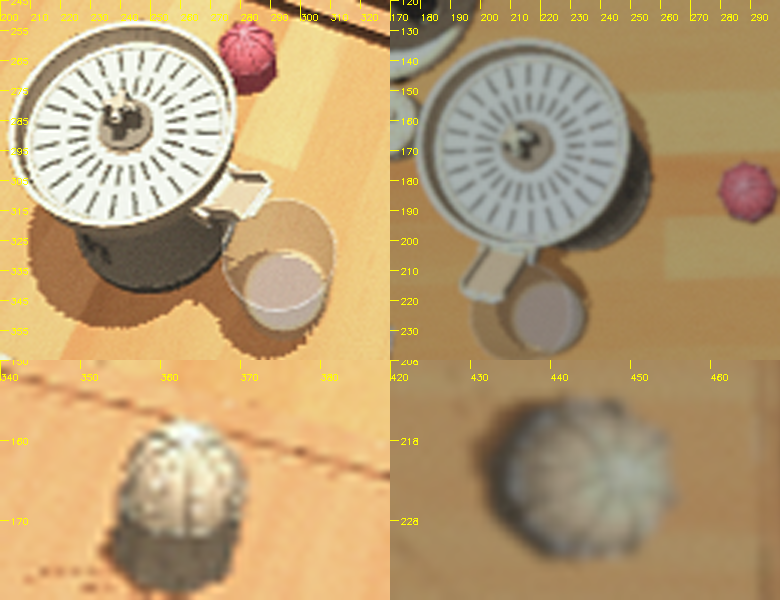

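The crop gives these pixels. In the side view: flange centre (241.7,288), spindle top (240.5,279), reamer apex (363,159). In the top view: rim centre (215.2,168.7), spout end middle (201.3,218.5), reamer apex around (449,222).

```bash
cat > h.py <<'E'
import numpy as np,cv2
D={n:np.load(f'pics/{n}0.npz') for n in('side','top')}
def ray(n,u,v):
    d=D[n];x=d['T'][:3,:3]@np.linalg.inv(d['mtx'])@[u,v,1];return d['T'][:3,3],x/np.linalg.norm(x)
def onz(n,u,v,z):
    o,x=ray(n,u,v);return o+x*(z-o[2])/x[2]
def tri(a,b):
    A=0;y=0;R=[ray('side',*a),ray('top',*b)]
    for o,x in R:
        P=np.eye(3)-np.outer(x,x);A=A+P;y=y+P@o
    p=np.linalg.solve(A,y);return p.round(4),[round(float(np.linalg.norm(np.cross(p-o,x))),4) for o,x in R]
def proj(n,p):
    T=np.linalg.inv(D[n]['T']);q=D[n]['mtx']@(T[:3,:3]@p+T[:3,3]);return (q[:2]/q[2]).round(1)
E
python3 - <<'E'
from h import *
print('flange',tri((241.7,288),(215.7,168.7)),onz('side',241.7,288,.168),onz('top',215.7,168.7,.168))
print('rim top',onz('top',215.2,168.7,.178))
print('sptop',tri((240.5,279),(212.5,167.3)))
# rim ellipse side: extremes
print('tip',tri((286,311.5),(201.3,218.5)),onz('top',201.3,218.5,.182))
print('apex',tri((363,159),(449,222.4)))
# segmentation of reamer: grey, low saturation around
for n,(u0,v0,w,h) in dict(side=(340,150,50,35),top=(420,200,50,45)).items():
    im=D[n]['color'][v0:v0+h,u0:u0+w];hsv=cv2.cvtColor(im,cv2.COLOR_RGB2HSV)
    m=(hsv[...,1]<95).astype(np.uint8);k,l,st,c=cv2.connectedComponentsWithStats(m)
    i=1+st[1:,4].argmax();print(n,st[i]+[u0,v0,0,0,0],c[i]+[u0,v0])
    print('\n'.join(''.join('#' if x==i else '.' for x in row) for row in l))
E
```

```text
flange (array([0.5874, 0.1721, 0.1569]), [0.0008, 0.0008]) [0.58391952 0.17674836 0.168     ] [0.58421949 0.16843306 0.168     ]
rim top [0.58216176 0.1664587  0.178     ]
sptop (array([0.5843, 0.1686, 0.1923]), [0.0018, 0.0018])
tip (array([0.4722, 0.1974, 0.1755]), [0.0007, 0.0007]) [0.47106966 0.19497846 0.182     ]
apex (array([ 0.456 , -0.3766,  0.0856]), [0.0019, 0.0019])
side [354 157  17  22 272] [362.1875     167.83823529]
..................................................
..................................................
..................................................
..................................................
..................................................
..................................................
..................................................
......................##..........................
....................#######.......................
..................##########......................
..................###########.....................
.................#############....................
.................#############....................
.
[... 2769 characters left out ...]
.....#############...................
....................##########....................
..................................................
..................................................
..................................................
..................................................
..................................................
..................................................
..................................................
..................................................
..................................................
..................................................
..................................................
..................................................
```

```bash
python3 - <<'E'
from h import *
from scipy.optimize import least_squares
t=np.linspace(0,2*np.pi,90)
def ring(x,y,z,r):return np.c_[x+r*np.cos(t),y+r*np.sin(t),0*t+z]
def P(n,p):
    T=np.linalg.inv(D[n]['T']);q=(p@T[:3,:3].T+T[:3,3])@D[n]['mtx'].T;return q[:,:2]/q[:,2:]
def bb(q):return np.r_[q.min(0),q.max(0)]
rs=lambda x,y,z=0.02:np.vstack([ring(x,y,z+a,b) for a,b in((0,.026),(.034,.026),(.048,.0225),(.057,.015),(.064,.004))])
obs={'side':np.array([354,157,371,179]),'top':np.array([432,212,456,233])}
for ns in(['side'],['top'],['side','top']):
    f=lambda p:np.r_[tuple(bb(P(n,rs(*p)))-obs[n] for n in ns)]
    s=least_squares(f,[.456,-.376]);print('reamer',ns,s.x.round(4),s.fun.round(1))
f=lambda p:np.r_[tuple(bb(P(n,rs(*p)))-obs[n] for n in ns)]
s=least_squares(f,[.456,-.376,.02]);print('reamer free z',s.x.round(4),s.fun.round(1))
o2={'side':np.array([203.3,253.3,279.3,320.7]),'top':np.array([180.3,133.3,250,204])}
for ns in(['side'],['top'],['side','top']):
    f=lambda p:np.r_[tuple(bb(P(n,ring(*p,.178,.0815)))-o2[n] for n in ns)]
    s=least_squares(f,[.583,.168]);print('rim',ns,s.x.round(4),s.fun.round(1))
for z in(.168,.199):print('proj axis',z,proj('side',np.array([.584,.17,z])),proj('top',np.array([.584,.17,z])))
E
python3 - <<'E'
import cv2,numpy as np
def c(n,u,v,h,w,k):return cv2.resize(cv2.imread(f'pics/{n}0.png')[v:v+h,u:u+w],None,fx=k,fy=k,interpolation=cv2.INTER_CUBIC)
cv2.imwrite('pics/sp.png',np.hstack([c('side',225,264,34,34,11),c('top',198,152,34,34,11)]))
E
```

```text
reamer ['side'] [ 0.4566 -0.3795] [-0.   0.1  0.  -0.1]
reamer ['top'] [ 0.4559 -0.379 ] [-0.6  0.   0.6 -0. ]
reamer ['side', 'top'] [ 0.4561 -0.3791] [ 0.1  0.2  0.1  0.  -0.5 -0.1  0.6 -0.1]
reamer free z [ 0.4561 -0.3789  0.0206] [ 0.1  0.1  0.1 -0.  -0.6 -0.1  0.6 -0.1]
rim ['side'] [0.5839 0.1733] [-1.  -1.8  1.   1.2]
rim ['top'] [0.5832 0.1667] [-1.4 -0.6  1.4  0.5]
rim ['side', 'top'] [0.5839 0.1702] [-0.2 -2.9  1.6 -0.2 -3.  -0.8 -0.2  0.2]
proj axis 0.168 [243.1 285.3] [215.  168.8]
proj axis 0.199 [240.7 278.2] [210.6 166. ]
```

View pics/sp.png

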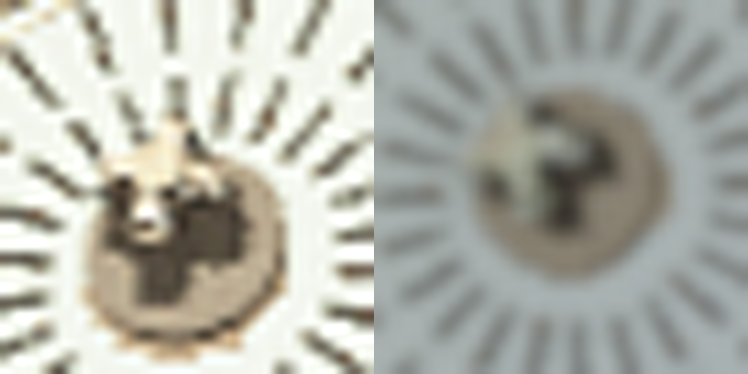

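The spindle cross shows in both crops: flange centre at side (242,286.7) and top (215.9,168.7), cross top at side (239.5,280) and top (211.3,166). That puts the axis near (0.584,0.169), and the reamer fits at (0.456,-0.379) with its base at z 0.0206, as expected. I'll shut the fingers and turn the tool along the spout first.

The rows are not in the units I measure in: shifts go in shares of 800 mm and turns go in shares of pi/2 rad. I convert before sending: -0.005 m / 0.8 = -0.0063, -0.117 rad / 1.5708 = -0.0745.

```bash
cat >> h.py <<'E'
def to(x,y,z):
    from plant import r
    from scipy.spatial.transform import Rotation as R
    s=r.read_state();M=R.from_quat(s['tool_rot']).as_matrix();d=M.T@(np.array([x,y,z])-s['tcp_pos'])
    print('t',round(s['t'],2),'tcp',np.round(s['tcp_pos'],4),'head',round(float(np.arctan2(M[1,0],M[0,0])),3),'tilt',M[2,2].round(4),'j7',round(s['qpos'][6],2),'F',np.round(s['contact_force'],1),'gap',round(s['finger_gap'],3),'grip',np.round(s['gripper_force'],1));print('delta tool',d.round(4))
E
python3 -m crank '[{"finger_gap": 0, "dz": -0.0063, "rz": -0.0745}, {"finger_gap": 0, "dz": -0.0063, "rz": -0.0745}, {"finger_gap": 0, "dz": -0.0063, "rz": -0.0745}, {"finger_gap": 0, "dz": -0.0063, "rz": -0.0745}, {"finger_gap": 0, "dz": -0.0063, "rz": -0.0745}, {"finger_gap": 0, "dz": -0.0063, "rz": -0.0745}, {"finger_gap": 0, "dz": -0.0063, "rz": -0.0745}, {"finger_gap": 0, "dz": -0.0063, "rz": -0.0745}, {"finger_gap": 0, "rz": -0.0713}]' 30
python3 - <<'E'
from h import *
to(.45,-.2,.24);to(.4653,.197,.215)
g=np.array
# spindle yaw from arm tips
for n,ox,pts in(('side',(225,264),[((110,165),(205,185)),((170,135),(148,228))]),):
    for a,b in pts:
        A=onz(n,ox[0]+a[0]/11,ox[1]+a[1]/11,.199);B=onz(n,ox[0]+b[0]/11,ox[1]+b[1]/11,.199);d=B-A;print('arm',np.degrees(np.arctan2(d[1],d[0])),np.linalg.norm(d))
E
```

```text
t: 0.85
tcp_pos: [0.1638, -0.5513, 0.2467]
tool_rot: [0.783, 0.622, -0.0, 0.0]
contact_force: [-1.2, -0.0, 0.7]
finger_gap: 0.0
gripper_force: 0.0
t 0.85 tcp [ 0.1638 -0.5513  0.2467] head 1.343 tilt -1.0 j7 0.78 F [-1.2 -0.   0.7] gap 0.0 grip 0.0
delta tool [0.407  0.1993 0.0066]
t 0.85 tcp [ 0.1638 -0.5513  0.2467] head 1.343 tilt -1.0 j7 0.78 F [-1.2 -0.   0.7] gap 0.0 grip 0.0
delta tool [0.7972 0.1244 0.0313]
arm -173.8440636137418 0.018915762515615376
arm 104.80617871583003 0.019422643758188664
```

In the tool's units: 0.036 m / 0.8 = 0.045, 0.018 m / 0.8 = 0.0225.

```bash
python3 -m crank '[{"finger_gap": 0, "dx": 0.045, "dy": 0.0225}, {"finger_gap": 0, "dx": 0.045, "dy": 0.0225}, {"finger_gap": 0, "dx": 0.045, "dy": 0.0225}, {"finger_gap": 0, "dx": 0.045, "dy": 0.0225}, {"finger_gap": 0, "dx": 0.045, "dy": 0.0225}, {"finger_gap": 0, "dx": 0.045, "dy": 0.0225}, {"finger_gap": 0, "dx": 0.045, "dy": 0.0225}, {"finger_gap": 0, "dx": 0.045, "dy": 0.0225}, {"finger_gap": 0, "dx": 0.045, "dy": 0.0225}, {"finger_gap": 0, "dx": 0.045, "dy": 0.0225}]'
python3 -c "
from h import *
to(.4653,.197,.215)"
```

```text
t: 1.68
tcp_pos: [0.4232, -0.241, 0.246]
tool_rot: [0.785, 0.62, -0.0, -0.0]
contact_force: [0.6, -1.2, 0.3]
finger_gap: -0.0
gripper_force: 0.0
t 1.68 tcp [ 0.4232 -0.241   0.246 ] head 1.337 tilt -1.0 j7 0.0 F [ 0.6 -1.2  0.3] gap -0.0 grip 0.0
delta tool [ 0.4358 -0.0606  0.0311]
```

In the tool's units: 0.04 m / 0.8 = 0.05, -0.0055 m / 0.8 = -0.0069.

```bash
python3 -m crank '[{"finger_gap": 0, "dx": 0.05, "dy": -0.0069}, {"finger_gap": 0, "dx": 0.05, "dy": -0.0069}, {"finger_gap": 0, "dx": 0.05, "dy": -0.0069}, {"finger_gap": 0, "dx": 0.05, "dy": -0.0069}, {"finger_gap": 0, "dx": 0.05, "dy": -0.0069}, {"finger_gap": 0, "dx": 0.05, "dy": -0.0069}, {"finger_gap": 0, "dx": 0.05, "dy": -0.0069}, {"finger_gap": 0, "dx": 0.05, "dy": -0.0069}, {"finger_gap": 0, "dx": 0.05, "dy": -0.0069}, {"finger_gap": 0, "dx": 0.05, "dy": -0.0069}]'
python3 -m crank '[{"finger_gap": 0, "dx": 0.0375, "dy": -0.0069, "dz": 0.025}, {"finger_gap": 0, "dz": 0.0063}, {"finger_gap": 0}]'
python3 - <<'E'
from h import *
from plant import snapshot
to(.4653,.197,.215);out=[]
for n,(u,v) in dict(side=(235,255),top=(165,160)).items():
    im=snapshot(n)['color'][v:v+100,u:u+100,::-1];out.append(cv2.resize(im,None,fx=4,fy=4,interpolation=cv2.INTER_CUBIC))
cv2.imwrite('pics/s1.png',np.hstack(out))
E
```

```text
t: 2.52
tcp_pos: [0.4612, 0.1611, 0.2461]
tool_rot: [0.785, 0.62, -0.0, -0.0]
contact_force: [1.0, 0.3, 0.1]
finger_gap: -0.001
gripper_force: 0.0
t: 2.77
tcp_pos: [0.4622, 0.1906, 0.2196]
tool_rot: [0.784, 0.621, -0.001, -0.0]
contact_force: [0.3, -0.2, 0.6]
finger_gap: -0.003
gripper_force: 0.0
t 2.77 tcp [0.4622 0.1906 0.2196] head 1.34 tilt -1.0 j7 -0.9 F [ 0.3 -0.2  0.6] gap -0.003 grip 0.0
delta tool [0.0069 0.0015 0.0046]
```

View pics/s1.png

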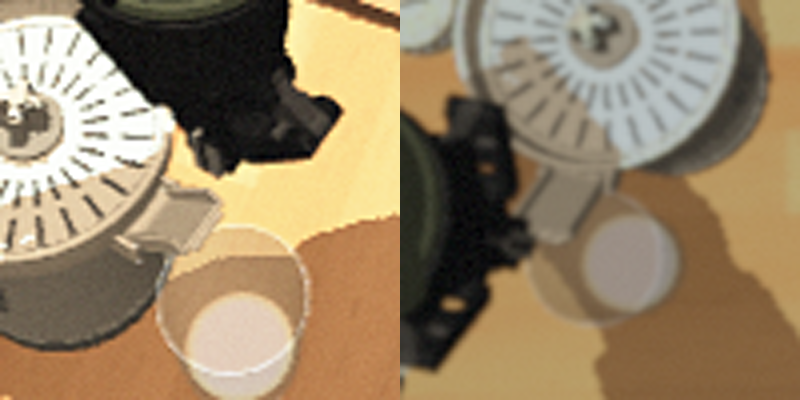

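The fingertips, at side (296,296) and top (196,219), hang just above the spout end, and the spout is still shut. I'll push down in steps.

In the tool's units: 0.015 m / 0.8 = 0.0188, 0.0015 m / 0.8 = 0.0019.

```bash
python3 -m crank '[{"finger_gap": 0, "dx": 0.0075, "dy": 0.0019, "dz": 0.0188}, {"finger_gap": 0, "dz": 0.0188}, {"finger_gap": 0, "dz": 0.0125}, {"finger_gap": 0, "dz": 0.0125}]'
python3 -m crank '[{"finger_gap": 0, "dz": 0.0125}, {"finger_gap": 0, "dz": 0.0125}, {"finger_gap": 0, "dz": 0.01}, {"finger_gap": 0}]'
```

```text
t: 3.2
tcp_pos: [0.4665, 0.1938, 0.1712]
tool_rot: [0.785, 0.619, 0.0, 0.0]
contact_force: [0.0, -0.2, 0.8]
finger_gap: 0.001
gripper_force: 0.0
t: 3.53
tcp_pos: [0.46, 0.1947, 0.1425]
tool_rot: [0.785, 0.62, -0.005, -0.003]
contact_force: [-41.6, 6.6, 26.2]
finger_gap: -0.005
gripper_force: 25.2
```

In the tool's units: -0.01 m / 0.8 = -0.0125.

```bash
python3 -m crank '[{"finger_gap": 0, "dz": -0.0125}, {"finger_gap": 0}]'
python3 - <<'E'
from h import *
from plant import snapshot
to(.4653,.197,.215);out=[]
for n,(u,v) in dict(side=(235,255),top=(165,160)).items():
    im=snapshot(n)['color'][v:v+100,u:u+100,::-1];out.append(cv2.resize(im,None,fx=4,fy=4,interpolation=cv2.INTER_CUBIC))
cv2.imwrite('pics/s2.png',np.hstack(out))
E
```

```text
t: 3.7
tcp_pos: [0.4662, 0.1943, 0.1549]
tool_rot: [0.785, 0.619, 0.0, 0.0]
contact_force: [-4.6, 0.0, 6.3]
finger_gap: 0.002
gripper_force: 4.1
t 3.7 tcp [0.4662 0.1943 0.1549] head 1.335 tilt -1.0 j7 -0.95 F [-4.6  0.   6.3] gap 0.002 grip 4.1
delta tool [ 0.0025 -0.0015 -0.0601]
```

View pics/s2.png

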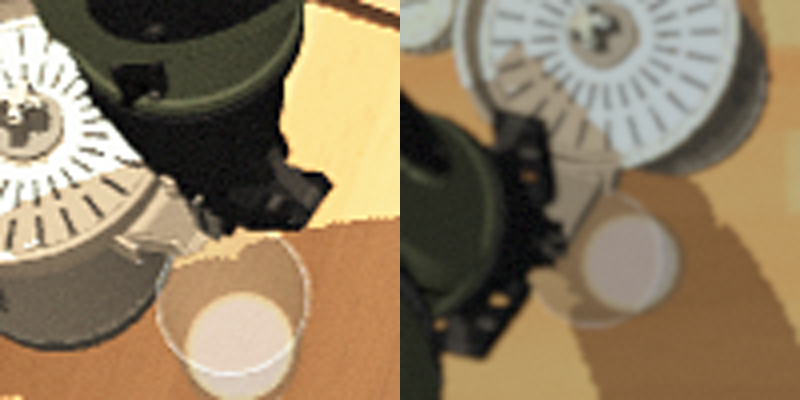

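The spout is still up; the fingers are pressing on its open end from outside. I'll lift, move inwards by 14 mm and push again.

In the tool's units: -0.03 m / 0.8 = -0.0375, -0.015 m / 0.8 = -0.0188.

```bash
python3 -m crank '[{"finger_gap": 0, "dz": -0.0375}, {"finger_gap": 0, "dz": -0.0188}, {"finger_gap": 0, "dx": 0.0025, "dy": 0.0163}, {"finger_gap": 0}, {"finger_gap": 0, "dz": 0.0125}, {"finger_gap": 0, "dz": 0.0125}, {"finger_gap": 0, "dz": 0.0075}, {"finger_gap": 0}]'
python3 -m crank '[{"finger_gap": 0, "dz": 0.0075}, {"finger_gap": 0, "dz": 0.0075}, {"finger_gap": 0}]'
```

```text
t: 4.47
tcp_pos: [0.4787, 0.1931, 0.1713]
tool_rot: [0.785, 0.619, -0.001, -0.0]
contact_force: [0.1, -0.1, 0.4]
finger_gap: -0.0
gripper_force: 0.0
t: 4.72
tcp_pos: [0.4789, 0.1938, 0.1593]
tool_rot: [0.785, 0.62, -0.0, -0.0]
contact_force: [-0.0, 0.0, 1.3]
finger_gap: -0.002
gripper_force: 0.3
```

In the tool's units: 0.006 m / 0.8 = 0.0075.

```bash
python3 -m crank '[{"finger_gap": 0, "dz": 0.0075}, {"finger_gap": 0}]'; python3 -m crank '[{"finger_gap": 0, "dz": 0.0075}, {"finger_gap": 0}]'|sed -n '2p;4p'; python3 -m crank '[{"finger_gap": 0, "dz": 0.0075}, {"finger_gap": 0}]'|sed -n '2p;4p'
python3 - <<'E'
from h import *
from plant import snapshot
to(.4653,.197,.215);out=[]
for n,(u,v) in dict(side=(235,255),top=(165,160)).items():
    im=snapshot(n)['color'][v:v+100,u:u+100,::-1];out.append(cv2.resize(im,None,fx=4,fy=4,interpolation=cv2.INTER_CUBIC))
cv2.imwrite('pics/s3.png',np.hstack(out))
E
```

```text
t: 4.88
tcp_pos: [0.4794, 0.195, 0.1536]
tool_rot: [0.785, 0.62, 0.001, -0.0]
contact_force: [2.9, 6.4, -0.6]
finger_gap: -0.001
gripper_force: 3.1
tcp_pos: [0.4792, 0.1952, 0.1476]
contact_force: [2.1, 7.1, 0.3]
tcp_pos: [0.4791, 0.1952, 0.1416]
contact_force: [0.8, 7.5, 1.0]
t 5.22 tcp [0.4791 0.1952 0.1416] head 1.338 tilt -1.0 j7 -0.94 F [0.8 7.5 1. ] gap -0.004 grip 4.0
delta tool [-0.0013 -0.0138 -0.0734]
```

View pics/s3.png

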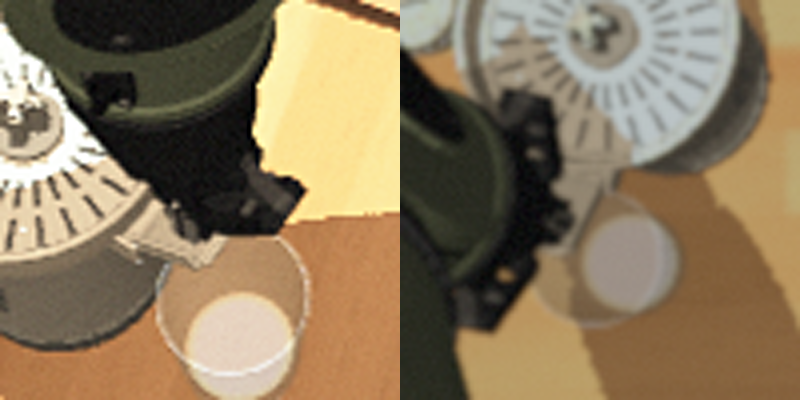

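In the tool's units: 0.005 m / 0.8 = 0.0063.

```bash
python3 -m crank '[{"finger_gap": 0, "dz": 0.0063}, {"finger_gap": 0}]'|sed -n '2p;4p'; python3 -m crank '[{"finger_gap": 0, "dz": 0.0063}, {"finger_gap": 0}]'|sed -n '2p;4p'
python3 - <<'E'
from h import *
to(0,0,0)
for a in(0,.6,1.2):
    for w in(.017,-.017):
        rr=-.078-.055*np.cos(.8-a);z=.143+.055*np.sin(.8-a);e=np.array([.973,-.231]);f=np.array([.231,.973])
        p=np.r_[np.array([.584,.169])+e*rr+f*w,z];print(a,w,p.round(4),proj('side',p),proj('top',p))
E
```

```text
tcp_pos: [0.4791, 0.1953, 0.1368]
contact_force: [1.0, 6.8, 0.7]
tcp_pos: [0.479, 0.1954, 0.1317]
contact_force: [0.9, 7.0, 0.5]
t 5.65 tcp [0.479  0.1954 0.1317] head 1.338 tilt -1.0 j7 -0.94 F [0.9 7.  0.5] gap -0.005 grip 3.7
delta tool [-0.301  -0.4209  0.1312]
0 0.017 [0.4747 0.2124 0.1825] [282.  316.5] [193.3 217. ]
0 -0.017 [0.4669 0.1793 0.1825] [292.  302.9] [208.3 220.2]
0.6 0.017 [0.4596 0.216  0.1539] [289.4 326.2] [196.3 224.5]
0.6 -0.017 [0.4517 0.1829 0.1539] [299.  312.6] [210.8 227.7]
1.2 0.017 [0.4627 0.2153 0.1216] [289.2 331.4] [201.6 223.8]
1.2 -0.017 [0.4549 0.1822 0.1216] [298.4 318.1] [215.5 226.8]
```

In the tool's units: -0.03 m / 0.8 = -0.0375, -0.028 m / 0.8 = -0.035.

```bash
python3 -m crank '[{"finger_gap": 0, "dz": -0.0375}, {"finger_gap": 0, "dz": -0.0375}, {"finger_gap": 0, "dx": -0.0038, "dy": -0.015, "dz": -0.035}, {"finger_gap": 0}]'
python3 - <<'E'
from h import *
from plant import snapshot
to(.4622,.1906,.2196);im=snapshot('side')['color'][255:355,235:335,::-1]
cv2.imwrite('pics/s4raw.png',im)
o=cv2.resize(cv2.imread('pics/s1.png')[:,:400],(100,100),interpolation=cv2.INTER_AREA)
d=cv2.absdiff(im,o).max(2);print('spout diff',d[45:75,30:60].mean(),'elsewhere',d[75:,:20].mean())
for y in range(44,80,2):print(255+y,' '.join('%3d'%v for v in d[y,28:66:2]))
E
```

```text
t: 5.98
tcp_pos: [0.4668, 0.1948, 0.2243]
tool_rot: [0.785, 0.62, 0.003, 0.0]
contact_force: [-0.5, 0.2, 0.6]
finger_gap: 0.003
gripper_force: 0.0
t 5.98 tcp [0.4668 0.1948 0.2243] head 1.337 tilt -1.0 j7 -0.9 F [-0.5  0.2  0.6] gap 0.003 grip 0.0
delta tool [-0.0052 -0.0035  0.0047]
spout diff 4.584444444444444 elsewhere 3.934
299   5   3   2   2   4   5  10   3   2   6   6  76  54 103  10   2   3   3   4
301  13   9   5   4   7   7   5   7   8   2   6   8   3   6   2   1   3   2   3
303   5   3   7   4   1   1   5   3   5   3   5   3  12   5   2   2   1   2   3
305   2   5   2   4   2   3   6   2   1   3   2   3   6   5   1   4   3   2   3
307   6   3  10   7   5   2   3   3   4   2   8   2  11   7   3   2   3   1   0
309   2   3   3   2   3   5   3   4   3   5   3   7   7   4   1   9   3   3   3
311   7   4   2   4   6   2   2   3   2   2   4   5   1   6   8   5  10   9   4
313   4   6   3   3  10   7   1   7   4   2   8   4   7   1   8   7   1   3   7
315   6  11   3  10   8   9   6   6   4   5   5   6   3   1   4   3   2   4   2
317   1   7   5   6   6   4   3   4   5   6  12   7   7   1   5   2   3   2   1
319   3   7   1   2   4   5  21   2   7   2   8   2   5  35   3  24  40  41  61
321   3   1   1   9   1   7  14  23   2   2   1   5   2   5   2   4   2   3   2
323   5   4   2   2   1   1  11   2   6  16   2   2   8   2   2   1   7   2   2
325   2  14   2   3   6   4   5   5   2   0   3   6   5   1   2   3   1   6   1
327   6   4   2   1   2   3   4   2   2   2   3   1   2   3   2   1   4   4   4
329   2   3   8   3   2  10   2   1   3   2   4   1   3   2   3   3   3   3   3
331   3   2   3   1   3  12   2   2   1   4   2   3   7   3   3   2   1   2   2
333   4   5   3  10  11   9   2   4   2   4   4   2   3   2   1   1   2   1   5
```

The side view is unchanged, so the spout is still shut: the narrow fingers wedged in the trough and it sprang back. I'll turn the tool a quarter and open it slightly, so that one finger rests on each wall.

In the tool's units: -0.124 rad / 1.5708 = -0.0789.

```bash
python3 -m crank '[{"finger_gap": 0.27, "rz": -0.0789}, {"finger_gap": 0.27, "rz": -0.0789}, {"finger_gap": 0.27, "rz": -0.0789}, {"finger_gap": 0.27, "rz": -0.0789}, {"finger_gap": 0.27, "rz": -0.0789}, {"finger_gap": 0.27, "rz": -0.0789}, {"finger_gap": 0.27, "rz": -0.0789}, {"finger_gap": 0.27, "rz": -0.0789}, {"finger_gap": 0.27, "rz": -0.0789}, {"finger_gap": 0.27, "rz": -0.0789}]' >/dev/null
python3 -m crank '[{"finger_gap": 0.27, "rz": -0.0789}, {"finger_gap": 0.27, "rz": -0.0789}, {"finger_gap": 0.27, "rz": -0.0528}, {"finger_gap": 0.27, "dx": -0.01}, {"finger_gap": 0.27, "dz": 0.025}, {"finger_gap": 0.27}]'
python3 -c "
from h import *
to(.475,.195,.19)"
```

```text
t: 7.37
tcp_pos: [0.4744, 0.191, 0.1974]
tool_rot: [0.119, 0.993, -0.001, -0.001]
contact_force: [-0.9, -0.9, -0.3]
finger_gap: 0.27
gripper_force: 0.0
t 7.37 tcp [0.4744 0.191  0.1974] head 2.904 tilt -1.0 j7 0.33 F [-0.9 -0.9 -0.3] gap 0.27 grip 0.0
delta tool [0.0004 0.004  0.0074]
```

In the tool's units: 0.01 m / 0.8 = 0.0125, 0.004 m / 0.8 = 0.005.

```bash
python3 -m crank '[{"finger_gap": 0.27, "dy": 0.005, "dz": 0.0125}, {"finger_gap": 0.27, "dz": 0.0125}, {"finger_gap": 0.27}]'|sed -n '2p;4p'; for i in 1 ; do python3 -m crank '[{"finger_gap": 0.27, "dz": 0.01}, {"finger_gap": 0.27}]'|sed -n '2p;4p'; python3 -m crank '[{"finger_gap": 0.27, "dz": 0.0088}, {"finger_gap": 0.27}]'|sed -n '2p;4p'; python3 -m crank '[{"finger_gap": 0.27, "dz": 0.0088}, {"finger_gap": 0.27}]'|sed -n '2p;4p'; done
```

```text
tcp_pos: [0.475, 0.1959, 0.1786]
contact_force: [-0.2, -0.2, -0.8]
tcp_pos: [0.4753, 0.1957, 0.1712]
contact_force: [-0.8, 0.2, -0.2]
tcp_pos: [0.4753, 0.1957, 0.1643]
contact_force: [-0.6, 0.1, -0.7]
tcp_pos: [0.4746, 0.1954, 0.1573]
contact_force: [-6.8, -8.7, -4.5]
```

```bash
python3 - <<'E'
from h import *
from plant import snapshot,r
s=r.read_state();p=np.array(s['tcp_pos']);out=[]
for n,(u,v) in dict(side=(250,270),top=(180,175)).items():
    im=snapshot(n)['color'][v:v+66,u:u+66,::-1];im=cv2.resize(im,None,fx=6,fy=6,interpolation=cv2.INTER_CUBIC)
    im=cv2.convertScaleAbs(im,alpha=1.6,beta=25)
    q=(proj(n,p)-[u,v])*6;print(n,proj(n,p));cv2.circle(im,(int(q[0]),int(q[1])),4,(0,0,255),-1);out.append(im)
cv2.imwrite('pics/s5.png',np.hstack(out));print(s['contact_force'],s['torque'])
E
```

```text
side [286.3 314. ]
top [204.9 217.6]
[-6.79059292 -8.65231337 -4.4680484 ] [-1.86533891  1.6137889  -0.01270913]
```

View pics/s5.png

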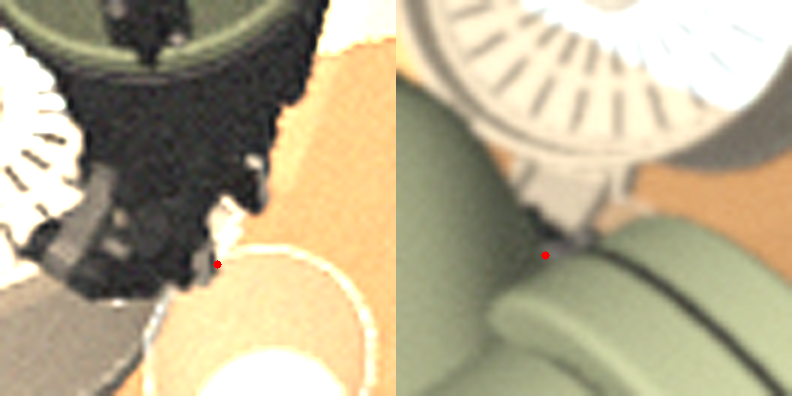

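The view is ambiguous, but the spout end at side (287,308) still looks shut and the fingers sit round it. I'll push on in small steps and watch the force.

In the tool's units: 0.004 m / 0.8 = 0.005.

```bash
for i in 1 ; do python3 -m crank '[{"finger_gap": 0.27, "dz": 0.005}, {"finger_gap": 0.27}]'|sed -n '2p;4,6p'; python3 -m crank '[{"finger_gap": 0.27, "dz": 0.005}, {"finger_gap": 0.27}]'|sed -n '2p;4,6p';  done
```

```text
tcp_pos: [0.4745, 0.1946, 0.1534]
contact_force: [-5.3, -7.1, 4.3]
finger_gap: 0.268
gripper_force: 6.3
tcp_pos: [0.474, 0.1948, 0.1494]
contact_force: [-9.4, -6.4, 6.7]
finger_gap: 0.268
gripper_force: 9.2
```

The rows are not in the units I measure in: shifts go in shares of 800 mm and turns go in shares of pi/2 rad. I convert before sending: 0.003 m / 0.8 = 0.0038, -0.0015 m / 0.8 = -0.0019.

```bash
for i in 1 ; do python3 -m crank '[{"finger_gap": 0.27, "dy": -0.0019, "dz": 0.0038}, {"finger_gap": 0.27}]'|sed -n '2p;4,6p'; python3 -m crank '[{"finger_gap": 0.27, "dz": 0.005}, {"finger_gap": 0.27}]'|sed -n '2p;4,6p'; python3 -m crank '[{"finger_gap": 0.27, "dz": 0.005}, {"finger_gap": 0.27}]'|sed -n '2p;4,6p';  done
python3 -c "
import cv2
from plant import snapshot
im=snapshot('side')['color'][255:355,235:335,::-1];cv2.imwrite('pics/s6raw.png',im)
from h import *
print(im[:,:,0][40:84:2,36:70:2])"
```

```text
tcp_pos: [0.4744, 0.1942, 0.1467]
contact_force: [-4.7, -1.4, 4.2]
finger_gap: 0.271
gripper_force: 4.0
tcp_pos: [0.4746, 0.194, 0.1426]
contact_force: [-3.4, -1.3, 2.2]
finger_gap: 0.264
gripper_force: 3.2
tcp_pos: [0.4749, 0.194, 0.1386]
contact_force: [-1.2, -2.7, 0.8]
finger_gap: 0.273
gripper_force: 2.2
[[ 17  18  13  11  18  19  15  14  14  16  17  23  11  70  88  78  72]
 [ 22  19  13  17  19  12  16  15   8  13   1  10  19  83  84  73  70]
 [ 21  23  15  14  13  15  11  19  16  26  11  44  37  87  80  74  74]
 [ 22  15  14  17  20  14  17  11  12  14  19  67  35  87  77  70  70]
 [ 22  22  22  15  11  21  19  17  17  14  14  26  69  75  73  70  69]
 [ 27  23  19  10  18  18  16  11  17  11   8  15  60  74  74  72  75]
 [ 21  18  25  16  30  20  18  15 111 165  66  16  53  69  75  73  69]
 [ 90  25  28  31  20  21  16  58 138  96  87 128  72  73  72  64  71]
 [ 38  21  22  25  20  19  17  59 150 139 144 113 119 143 103  72  72]
 [ 35  29  23  18  15  17  25  36 134 143 142 139  82  91  91  98 105]
 [ 76  27  20  10  18  13  40  58 128 145 153 145  85  95  92  84  93]
 [ 11  14   3  17  22  15  54  63 118 145 141  92  92  91  86  90  85]
 [ 14  14  13  24  16  15  39  56 136 139 114  93  96  96  91  87  86]
 [ 11  14  13  25  94  49 149 138 149 132  85  95 102  88  93  91  86]
 [ 49  53 139  79  97  85  96 111  87  96  96  97  91  95  90  89  91]
 [ 67  62 106  90  93  98  95  98 100  94  95 101 100  93  94  93  90]
 [ 67  60 100  95  96  97 100  96 102  98  99  99  98  97  93  92  90]
 [ 71  42 103  90  90  93 101  96  98 114 142 158 159 159 145 113  92]
 [ 41  81  98  90  97  97  99  98 141 167 177 185 180 179 175 161 143]
 [ 68  60 115  93  91  97  96 143 167 178 177 177 180 175 178 176 167]
 [ 75  72 111  89  95  95 132 167 174 178 175 182 176 178 174 177 174]
 [ 76  71 138  86  91  91 159 175 175 177 176 177 174 179 181 178 176]]
```

```bash
python3 - <<'E'
from h import *
from plant import snapshot,r
s=r.read_state();p=np.array(s['tcp_pos']);out=[]
for n,(u,v) in dict(side=(255,280),top=(185,185)).items():
    im=snapshot(n)['color'][v:v+50,u:u+50,::-1];im=cv2.resize(im,None,fx=8,fy=8,interpolation=cv2.INTER_CUBIC)
    im=(255*(im/255.)**.5).astype(np.uint8)
    for k,c in((p,(0,0,255)),(p+[0,0,.04],(0,255,0))):
        q=(proj(n,k)-[u,v]+.5)*8;cv2.circle(im,(int(q[0]),int(q[1])),3,c,-1)
    out.append(im)
cv2.imwrite('pics/s7.png',np.hstack(out))
E
```

```text
(no output)
```

View pics/s7.png

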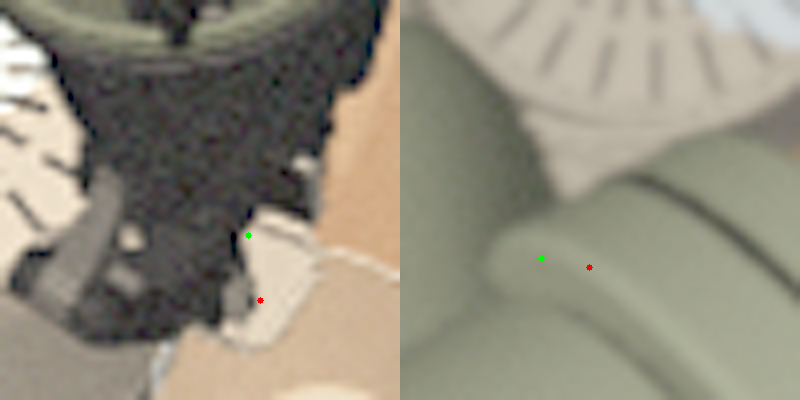

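The side view now shows the finger inside the trough and the spout swung about half way, end corners at about (295,311) and (287,323). The falling force fits nearing the dead point, so I'll push deeper.

In the tool's units: 0.004 m / 0.8 = 0.005, -0.001 m / 0.8 = -0.0013.

```bash
for i in 1 ; do python3 -m crank '[{"finger_gap": 0.27, "dy": -0.0013, "dz": 0.005}, {"finger_gap": 0.27, "dz": 0.005}, {"finger_gap": 0.27}]'|sed -n '2p;4,6p'; python3 -m crank '[{"finger_gap": 0.27, "dz": 0.005}, {"finger_gap": 0.27}]'|sed -n '2p;4,6p';  python3 -m crank '[{"finger_gap": 0.27, "dz": 0.005}, {"finger_gap": 0.27}, {"finger_gap": 0.27}]'|sed -n '2p;4,6p'; done
python3 -c "
import cv2
from plant import snapshot
im=snapshot('side')['color'][255:355,235:335,::-1]
print(im[:,:,0][46:84:2,36:70:2])"
```

```text
tcp_pos: [0.4749, 0.1937, 0.1305]
contact_force: [0.2, 0.1, -0.6]
finger_gap: 0.268
gripper_force: 0.1
tcp_pos: [0.4748, 0.1936, 0.1266]
contact_force: [0.3, 0.2, 0.5]
finger_gap: 0.27
gripper_force: 0.0
tcp_pos: [0.4749, 0.1935, 0.123]
contact_force: [0.0, 0.4, 0.7]
finger_gap: 0.272
gripper_force: 0.0
[[ 20  20  21  18  19  11  18  10  21  16  18  16  15  77  76  70  73]
 [ 19  17  10  16  13  16  17  20  12  16  25 107  34  72  72  74  74]
 [ 29  17  20  17  13  12  18  13  13  14  18   5  40  78  76  70  74]
 [ 36  24  21  18   3  17  17  14   9   8  18  15  65  71  75  69  72]
 [ 33  20  12  18  19  18  18  10  11 100  15   7  54  70  74  72  73]
 [ 26  13  19  28  19  25  19   9  78  91 166  73 125 147  99  71  71]
 [ 56  70  19  26  25  10  18   7 169 161 120 100 170  85  85 106 104]
 [ 30  23  23  31  23  19   8  28 135 155 154 161 102  90  88  84  84]
 [ 65  29  29  29  14  15  13  42 135 159 156 156 155  78  88  91  95]
 [ 25  32  13  18   9  14  29  62  72 159 156 158 147  89  92  93  91]
 [ 18  13   9  17  13  14  12  67  58 163 157 135  98  90  90  86  91]
 [ 16  11  18  13  48  40  71  70 152 159 145  97  95  94  94  90  87]
 [ 15  17  19  44  99  93  76 150 138 158 134  94  98  94  93  89  90]
 [ 68  69 108  94  96  97  97  94  89 104  97  99  92 100 100  96  89]
 [ 73  38 103  93  94  95  99 102  79 116 146 157 158 156 144 113  91]
 [ 44  84  99  93  91 100 100 100 139 168 178 180 178 181 172 163 140]
 [ 67  64 115  93  98  98  98 138 169 176 179 182 179 177 178 175 171]
 [ 77  68 109  85  93  98 137 170 181 175 181 180 176 179 176 177 176]
 [ 71  68 132  88  93  89 159 175 178 176 178 179 177 177 178 181 180]]
```

In the tool's units: 0.004 m / 0.8 = 0.005.

```bash
for i in 1 ; do python3 -m crank '[{"finger_gap": 0.27, "dz": 0.005}, {"finger_gap": 0.27}]'|sed -n '2p;4,6p'; python3 -m crank '[{"finger_gap": 0.27, "dz": 0.005}, {"finger_gap": 0.27}]'|sed -n '2p;4,6p';  done
python3 -c "
import cv2
from plant import snapshot
im=snapshot('side')['color'][255:355,235:335,::-1]
print(im[:,:,0][46:84:2,36:70:2])"
```

```text
tcp_pos: [0.4748, 0.1934, 0.1186]
contact_force: [0.8, -1.2, 0.7]
finger_gap: 0.272
gripper_force: 0.0
tcp_pos: [0.4747, 0.1933, 0.1145]
contact_force: [-0.2, -0.2, 1.1]
finger_gap: 0.273
gripper_force: 0.0
[[ 19  20  15  21  22  20  14  11  19  13  14  16  22  26  78  70  73]
 [ 16  17  10  26  13  27  20  15  11  17  15  14  15  64  74  70  74]
 [ 20  15  20  15  19  11  14  12  14   3  20 121  54  63  72  73  75]
 [ 30  17  10   8  17  16  10  20  18  18  12   7  53  69  71  74  76]
 [ 44  23  12  17  17  19  16  18  14  19  13   8  58  70  73  70  71]
 [ 43  21  15  14  15  13  20  19  14  70  15  11  54 137 103  74  70]
 [ 32  20  21  26  20  19  10   4  56 154 117  53  76  91  89 106 113]
 [ 25 125  24  24  21  20  16  18 143 126 144 119  92  97  89  89  88]
 [ 29  20  22  26  21  14  15  17  94 157 134 112 137  94  90  93  87]
 [ 69  41  23  28  14  10  14  45  65 156 154 156  98  92  91  89  90]
 [ 17  34   8  19  13  21  14  70  38 156 154 158  94  88  90  88  91]
 [ 19   9  12  14  11  13   9  61  64 155 157 100  96  97  92  92  89]
 [ 12  21  14  13  31 124  49 109 144 153 138  93  93  97  90  91  92]
 [ 17  15  41  52  97  85 153 151 153 153 106 101  96  95  96  96  91]
 [ 75  44 104  93  96  96  84 144 147 123 144 158 158 160 151 112  91]
 [ 43  73 101  88  89 100 106 102 127 155 180 182 180 181 174 166 141]
 [ 68  64 113  93  92  97  98 146 169 177 180 179 179 177 179 179 168]
 [ 75  75 115  91  98  97 132 166 180 178 176 178 177 176 178 182 180]
 [ 73  71 133  91  96  88 157 178 180 179 179 176 179 178 179 181 180]]
```

In the tool's units: 0.004 m / 0.8 = 0.005.

```bash
for i in 1 ; do python3 -m crank '[{"finger_gap": 0.27, "dz": 0.005}, {"finger_gap": 0.27}]'|sed -n '2p;4,6p'; python3 -m crank '[{"finger_gap": 0.27, "dz": 0.005}, {"finger_gap": 0.27}, {"finger_gap": 0.27}]'|sed -n '2p;4,6p';  done
python3 -c "
import cv2
from plant import snapshot
im=snapshot('side')['color'][255:355,235:335,::-1]
print(im[:,:,0][52:84:2,36:70:2])"
```

```text
tcp_pos: [0.4748, 0.1934, 0.1106]
contact_force: [0.9, -0.5, 0.0]
finger_gap: 0.268
gripper_force: 0.0
tcp_pos: [0.4748, 0.1935, 0.107]
contact_force: [-0.3, 0.4, 0.7]
finger_gap: 0.271
gripper_force: 0.0
[[ 20  23  21  20  21  16  13  19  14  14  20  86  79  63  74  69  72]
 [ 47  22  20  16  11  16  20  18  12  14   7  16  51  66  69  73  70]
 [ 58  23  16  16  18  16  17  17  15  15  10  11  49 135 101  73  68]
 [ 55  17  23   8  20  13  24  12   9 147  65  12  51  84  91 107 112]
 [ 44  46  19  24  22  20  18  14 103 128 145 115  82  88  91  87  87]
 [ 28  91  23  22  23  25  15  10 131 156 134 113 135  89  91  89  90]
 [ 33  25  23  28  27  10  16  25  62 156 158 158 110  95  91  96  88]
 [ 63  72  32  26  16  24  16  42  51 156 155 161  93  94  93  89  89]
 [ 13  37  12  18  17  16   8  65  39 147 157 104  94  94  90  94  87]
 [ 19  17  12  20  17  11  11  58  98 159 134  88  93  94  94  92  92]
 [ 18  18  13   8  36  92  85 158 155 155 105 102  99 100  94  91  88]
 [ 31  37  61  74 102  95  88 150 140 127 143 154 158 159 150 111  91]
 [ 45  81 100  93  90  98 100  99 130 150 178 179 180 178 178 164 141]
 [ 68  64 114  90  89  94  94 143 169 182 180 179 177 182 182 177 172]
 [ 76  66 108  90  97  96 137 173 181 177 178 180 176 180 178 182 180]
 [ 76  70 134  87  91  97 154 177 178 179 178 182 180 181 181 177 181]]
```

In the tool's units: -0.01 m / 0.8 = -0.0125.

```bash
cat > look.py <<'E'
from plant import snapshot
im=snapshot('side')['color'][255:355,235:335,::-1]
print(im[:,:,0][48:82:2,30:70:2])
E
python3 -m crank '[{"finger_gap": 0.27, "dz": -0.0125}, {"finger_gap": 0.27, "dz": -0.0125}, {"finger_gap": 0.27}]'|sed -n '2p;4,6p';python3 look.py;python3 -m crank '[{"finger_gap": 0.27, "dz": -0.0375}, {"finger_gap": 0.27, "dz": -0.0375}, {"finger_gap": 0.27, "dz": -0.0375}, {"finger_gap": 0.27}, {"finger_gap": 0.27}]'|sed -n '2p;4,6p';python3 look.py
```

```text
tcp_pos: [0.4755, 0.194, 0.1294]
contact_force: [0.8, 0.1, 0.4]
finger_gap: 0.272
gripper_force: 0.0
[[ 48  35  32   1  16  16   9  16  14  15  12  10  11   8  62  36  73  68
   72  76]
 [ 64  48  50  30  21  19   9   7  11   9  19  15  19  10  29  69  75  74
   73  75]
 [146  59  62  21  18  15  15  16  16  17   8  13  11  18  16  65  71  71
   69  68]
 [ 69  61  60  20  18  20  12  22  25  22  16  55  66  23   3  66  72  70
   76  73]
 [ 62  59  44 134  20  28  23  20  18  22  25 173 111 138 128 151 141  99
   72  69]
 [ 63  61  25  41  19  24  28  28  19  16  32 112 150 112  94  97  90  87
  105 108]
 [ 66  36  50  40  21  26  23  17  18  29  39 140 122 140 118  92  91  91
   87  88]
 [ 62  16  33  69  41  18   9  15  18  38  60 134 151 134 115 135  91  86
   87  89]
 [ 41  27  19  14   6   8  16  19  17  44  60 130 155 153 154 108  91  97
   86  89]
 [ 25  35  10  13  20  12  15  30  14  47  60 148 151 154 158  90  87  91
   91  90]
 [ 25  10  21  15  18  19  36 155 137 147 154 156 152 160  99  95  96  91
   91  92]
 [ 72  50  57  61  69 116  89  88 162 135 153 152 153 134  93  9
[... 1296 characters left out ...]
  93  91
   91  90]
 [ 70  67  60  59  69 146 140 157 154 157 157 154 154 155 161  96  88  92
   93  91]
 [ 70  62  70  62  64 100 102 148 156 157 156 153 153 156 105  99  94  90
   89  92]
 [ 72  68  67  64  65 114  89  87 160 138 155 151 156 138  87  97  98  93
   97  86]
 [ 69  66  69  68  62 104  97  96  81 150 151 154 160 109  97  98 102  97
   95  91]
 [ 72  65  69  77  48 105  94  96  97  89 149 144 128 142 161 159 158 152
  114  93]
 [ 70  74  74  44  79 100  91  92 101 101 100 130 154 177 182 182 181 170
  167 140]
 [ 69  83  42  60  64 117  85  91  96 101 140 174 185 176 181 186 183 182
  179 170]
 [ 69  40  58  73  73 118  87  92 100 132 172 178 182 179 177 175 179 178
  178 177]]
```

The spout stays down after lifting, its lower end corner at side (289,329) close to the 1.2 prediction. Now the reamer.

In the tool's units: -0.04 m / 0.8 = -0.05, -0.0083 m / 0.8 = -0.0104.

```bash
python3 -m crank '[{"finger_gap": 1, "dx": -0.0104, "dy": -0.05}, {"finger_gap": 1, "dx": -0.0104, "dy": -0.05}, {"finger_gap": 1, "dx": -0.0104, "dy": -0.05}, {"finger_gap": 1, "dx": -0.0104, "dy": -0.05}, {"finger_gap": 1, "dx": -0.0104, "dy": -0.05}, {"finger_gap": 1, "dx": -0.0104, "dy": -0.05}, {"finger_gap": 1, "dx": -0.0104, "dy": -0.05}, {"finger_gap": 1, "dx": -0.0104, "dy": -0.05}, {"finger_gap": 1, "dx": -0.0104, "dy": -0.05}, {"finger_gap": 1, "dx": -0.0104, "dy": -0.05}]' 40 >/dev/null
python3 -m crank '[{"finger_gap": 1, "dx": -0.0104, "dy": -0.05}, {"finger_gap": 1, "dx": -0.0104, "dy": -0.05}, {"finger_gap": 1, "dx": -0.0104, "dy": -0.05, "dz": 0.0125}, {"finger_gap": 1, "dx": -0.0104, "dy": -0.025, "dz": 0.0375}, {"finger_gap": 1}]'
python3 -c "
from h import *
to(.4561,-.379,.021)"
```

```text
t: 12.78
tcp_pos: [0.4598, -0.3624, 0.171]
tool_rot: [0.119, 0.993, 0.001, -0.003]
contact_force: [-0.8, 2.0, -1.4]
finger_gap: 0.998
gripper_force: 0.0
t 12.78 tcp [ 0.4598 -0.3624  0.171 ] head 2.902 tilt -1.0 j7 1.38 F [-0.8  2.  -1.4] gap 0.998 grip 0.0
delta tool [-0.0013 -0.0171  0.15  ]
```

In the tool's units: 0.035 m / 0.8 = 0.0438, 0.03 m / 0.8 = 0.0375.

```bash
python3 -m crank '[{"finger_gap": 1, "dx": -0.0016, "dy": -0.0213}, {"finger_gap": 1, "dz": 0.0438}, {"finger_gap": 1, "dz": 0.0438}, {"finger_gap": 1, "dz": 0.0438}, {"finger_gap": 1, "dz": 0.0375}, {"finger_gap": 1, "dz": 0.0175}, {"finger_gap": 1}]' |sed -n '2p;4,6p'
python3 -m crank '[{"finger_gap": 0}, {"finger_gap": 0}, {"finger_gap": 0}, {"finger_gap": 0}, {"finger_gap": 0}, {"finger_gap": 0}, {"finger_gap": 0}, {"finger_gap": 0}]' 40
python3 -c "
from h import *
to(.4561,-.379,.021)"
```

```text
tcp_pos: [0.459, -0.3739, 0.0252]
contact_force: [-0.2, -1.2, 0.1]
finger_gap: 1.0
gripper_force: 0.0
t: 14.03
tcp_pos: [0.4607, -0.3758, 0.03]
tool_rot: [0.117, 0.993, -0.001, 0.001]
contact_force: [-2.4, 0.4, 14.1]
finger_gap: 0.5
gripper_force: 39.2
t 14.03 tcp [ 0.4607 -0.3758  0.03  ] head 2.907 tilt -1.0 j7 1.27 F [-2.4  0.4 14.1] gap 0.5 grip 39.2
delta tool [ 0.0038 -0.0042  0.009 ]
```

Opening 0.5 with an upward force means the pads closed on the dome, too high. I'll re-grip lower and centre it.

```bash
python3 -m crank '[{"finger_gap": 1}, {"finger_gap": 1}, {"finger_gap": 1}, {"finger_gap": 1}, {"finger_gap": 1}]' |sed -n '2p;4,6p'
python3 -c "
from h import *
to(.4565,-.379,.0165)"
```

```text
tcp_pos: [0.4602, -0.3752, 0.0283]
contact_force: [-0.0, -0.2, 0.2]
finger_gap: 1.004
gripper_force: 0.0
t 14.45 tcp [ 0.4602 -0.3752  0.0283] head 2.908 tilt -1.0 j7 1.27 F [-0.  -0.2  0.2] gap 1.004 grip 0.0
delta tool [ 0.0027 -0.0046  0.0118]
```

In the tool's units: 0.006 m / 0.8 = 0.0075, -0.0045 m / 0.8 = -0.0056.

```bash
python3 -m crank '[{"finger_gap": 1, "dx": 0.0034, "dy": -0.0056, "dz": 0.0075}, {"finger_gap": 1, "dz": 0.0075}, {"finger_gap": 1}]' |sed -n '2p;4,6p'
python3 -m crank '[{"finger_gap": 0}, {"finger_gap": 0}, {"finger_gap": 0}, {"finger_gap": 0}, {"finger_gap": 0}, {"finger_gap": 0}]' 40
python3 - <<'E'
from h import *
from plant import snapshot
to(.4565,-.379,.0165)
for n,(u0,v0,w,h) in dict(side=(330,140,70,50)).items():
    cv2.imwrite('pics/g.png',snapshot(n)['color'][...,::-1])
E
```

```text
tcp_pos: [0.4556, -0.379, 0.0147]
contact_force: [0.5, -0.2, 0.1]
finger_gap: 0.997
gripper_force: 0.0
t: 15.2
tcp_pos: [0.4568, -0.3788, 0.0168]
tool_rot: [0.116, 0.993, -0.0, 0.0]
contact_force: [-2.3, 2.4, 8.9]
finger_gap: 0.567
gripper_force: 39.8
t 15.2 tcp [ 0.4568 -0.3788  0.0168] head 2.908 tilt -1.0 j7 1.26 F [-2.3  2.4  8.9] gap 0.567 grip 39.8
delta tool [ 0.0002 -0.0003  0.0003]
```

Opening 0.567 is 48 mm, so the pads are on the flats. Lift and carry it to the juicer.

In the tool's units: -0.04 m / 0.8 = -0.05, -0.02 m / 0.8 = -0.025.

```bash
python3 -m crank '[{"finger_gap": 0, "dz": -0.025}, {"finger_gap": 0, "dz": -0.05}, {"finger_gap": 0, "dz": -0.05}, {"finger_gap": 0, "dz": -0.05}, {"finger_gap": 0, "dz": -0.05}, {"finger_gap": 0, "dz": -0.05}, {"finger_gap": 0, "dz": -0.025}, {"finger_gap": 0}]' |sed -n '2p;4,6p'
python3 -m crank '[{"finger_gap": 0, "dy": 0.0488}, {"finger_gap": 0, "dy": 0.0488}, {"finger_gap": 0, "dy": 0.0488}, {"finger_gap": 0, "dy": 0.0488}, {"finger_gap": 0, "dy": 0.0488}, {"finger_gap": 0, "dy": 0.0488}, {"finger_gap": 0, "dy": 0.0488}, {"finger_gap": 0, "dy": 0.0488}, {"finger_gap": 0, "dy": 0.0488}, {"finger_gap": 0, "dy": 0.0488}]'|sed -n '2p;4,6p'
python3 -c "
from h import *
to(.584,.169,.23)"
```

```text
tcp_pos: [0.4578, -0.3792, 0.2608]
contact_force: [-0.1, -0.4, -0.8]
finger_gap: 0.572
gripper_force: 41.8
tcp_pos: [0.5468, 0.0022, 0.256]
contact_force: [1.1, -0.3, -0.4]
finger_gap: 0.574
gripper_force: 41.9
t 16.75 tcp [0.5468 0.0022 0.256 ] head 2.908 tilt -1.0 j7 0.78 F [ 1.1 -0.3 -0.4] gap 0.574 grip 41.9
delta tool [0.0024 0.1708 0.0259]
```

In the tool's units: 0.039 m / 0.8 = 0.0488, 0.035 m / 0.8 = 0.0438, 0.1 rad / 1.5708 = 0.0637.

```bash
python3 -m crank '[{"finger_gap": 0, "dy": 0.0488}, {"finger_gap": 0, "dy": 0.0488}, {"finger_gap": 0, "dx": 0.003, "dy": 0.0488}, {"finger_gap": 0, "dy": 0.0438}, {"finger_gap": 0, "dy": 0.0225, "dz": 0.0188}, {"finger_gap": 0, "dz": 0.0125, "rz": 0.0637}, {"finger_gap": 0, "rz": 0.0637}, {"finger_gap": 0, "rz": 0.0637}, {"finger_gap": 0, "rz": 0.0605}, {"finger_gap": 0}]'|sed -n '2p;4,6p'
python3 - <<'E'
from h import *
from plant import snapshot,r
to(.584,.169,.21)
print('sptop',tri((239.5,280),(211.5,166.2)))
for n,uv in(('side',(239.5,280)),('top',(211.5,166.2))):print(onz(n,*uv,.199))
s=r.read_state();p=np.array(s['tcp_pos'])+[0,0,.003];out=[]
for n,(u,v) in dict(side=(215,245),top=(175,135)).items():
    im=snapshot(n)['color'][v:v+66,u:u+66,::-1];im=cv2.resize(im,None,fx=6,fy=6,interpolation=cv2.INTER_CUBIC)
    im=(255*(im/255.)**.7).astype(np.uint8)
    for k,c in((p,(0,0,255)),(np.array([.584,.169,.199]),(0,255,0))):
        q=(proj(n,k)-[u,v]+.5)*6;cv2.circle(im,(int(q[0]),int(q[1])),3,c,-1);print(n,proj(n,k))
    out.append(im)
cv2.imwrite('pics/s8.png',np.hstack(out))
E
```

```text
tcp_pos: [0.5837, 0.1665, 0.2309]
contact_force: [-0.0, 0.7, -0.8]
finger_gap: 0.57
gripper_force: 41.9
t 17.58 tcp [0.5837 0.1665 0.2309] head 2.508 tilt -1.0 j7 0.22 F [-0.   0.7 -0.8] gap 0.57 grip 41.9
delta tool [0.0013 0.0022 0.0209]
sptop (array([0.5864, 0.171 , 0.1912]), [0.0012, 0.0012])
[0.58440598 0.17445339 0.199     ]
[0.58352293 0.1680703  0.199     ]
side [238.7 268.3]
side [240.9 277.8]
top [206.9 162.7]
top [211.1 166. ]
```

View pics/s8.png

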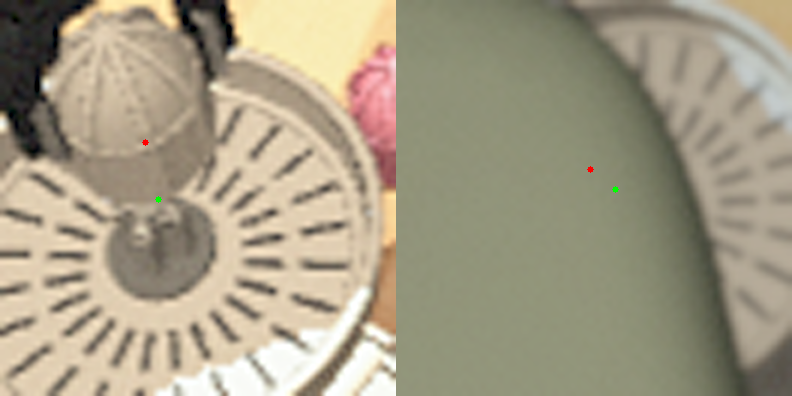

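The side view shows the reamer held upright over the bowl, its lower edge at crop (140,205), and the spindle below with its cross centre at crop (160,215) and flange centre at (161,249). The arm hides the bowl in the top view. Next I'll compare the predicted silhouettes with what the side camera sees.

```bash
python3 - <<'E'
from h import *
t=np.linspace(0,2*np.pi,180)
def ring(c,z,r):return np.c_[c[0]+r*np.cos(t),c[1]+r*np.sin(t),0*t+z]
def P(n,p):
    T=np.linalg.inv(D[n]['T']);q=(p@T[:3,:3].T+T[:3,3])@D[n]['mtx'].T;return ((q[:,:2]/q[:,2:])-[215,245]+.5)*6
c=(.5837,.1665);b=.2309+.0032
q=P('side',ring(c,b,.026));print('base bb',q.min(0).round(),q.max(0).round())
q=P('side',ring(c,b+.034,.026));print('mid bb',q.min(0).round(),q.max(0).round())
print('apex',P('side',np.array([[*c,b+.064]])).round())
for c in((.584,.169),(.584,.174)):
    q=P('side',ring(c,.168,.02));print(c,'flange bb',q.min(0).round(),q.max(0).round())
E
```

```text
base bb [66. 76.] [223. 213.]
mid bb [45. 22.] [208. 161.]
apex [[110.  39.]]
(0.584, 0.169) flange bb [116. 192.] [229. 294.]
(0.584, 0.174) flange bb [110. 204.] [223. 306.]
```

```bash
python3 -c "
from h import *
to(.585,.1705,.203)"
cat > /dev/null <<'E'
E

```

```text
t 17.68 tcp [0.5838 0.1664 0.231 ] head 2.516 tilt -1.0 j7 0.23 F [ 0.6  0.  -0. ] gap 0.575 grip 41.9
delta tool [0.0014 0.004  0.028 ]
```

```bash
c(){ sed -n '2p;4p' | tr '\n' ' '; echo; }
python3 -m crank '[{"finger_gap": 0, "dx": 0.0018, "dy": 0.005, "dz": 0.0175}, {"finger_gap": 0, "dz": 0.0175}, {"finger_gap": 0}]'|c
python3 -m crank '[{"finger_gap": 0, "dz": 0.005}, {"finger_gap": 0}]'|c
python3 -m crank '[{"finger_gap": 0, "dz": 0.0038}, {"finger_gap": 0}]'|c
python3 -m crank '[{"finger_gap": 0, "dz": 0.0038}, {"finger_gap": 0}]'|c
```

```text
tcp_pos: [0.5843, 0.17, 0.201] contact_force: [0.0, 1.1, -1.3] 
tcp_pos: [0.5851, 0.1703, 0.1992] contact_force: [0.4, -0.2, -1.7] 
tcp_pos: [0.5852, 0.1704, 0.1963] contact_force: [0.1, 0.5, -1.7] 
tcp_pos: [0.5851, 0.1704, 0.193] contact_force: [-0.5, 0.0, -0.9]
```

In the tool's units: 0.002 m / 0.8 = 0.0025.

```bash
c(){ sed -n '2p;4p' | tr '\n' ' '; echo; }
python3 -m crank '[{"finger_gap": 0, "dz": 0.0025}, {"finger_gap": 0}]'|c
python3 -m crank '[{"finger_gap": 0, "dz": 0.0025}, {"finger_gap": 0}]'|c
python3 -m crank '[{"finger_gap": 0, "dz": 0.0025}, {"finger_gap": 0}]'|c
```

```text
tcp_pos: [0.5851, 0.1704, 0.191] contact_force: [0.3, -0.3, -0.7] 
tcp_pos: [0.5853, 0.1705, 0.1891] contact_force: [1.9, 0.7, -1.0] 
tcp_pos: [0.5853, 0.1706, 0.1871] contact_force: [1.2, 0.7, 2.2]
```

In the tool's units: 0.001 m / 0.8 = 0.0013.

```bash
c(){ sed -n '2p;4p' | tr '\n' ' '; echo; }
python3 -m crank '[{"finger_gap": 0, "dz": 0.0013}, {"finger_gap": 0}]'|c
python3 -m crank '[{"finger_gap": 0, "dz": 0.0013}, {"finger_gap": 0}]'|c
python3 -c "
from h import *
to(.586,.171,.185)"
```

```text
tcp_pos: [0.5854, 0.1706, 0.1863] contact_force: [3.0, 2.2, 1.5] 
tcp_pos: [0.5853, 0.1706, 0.1853] contact_force: [4.5, 2.9, 3.4] 
t 19.27 tcp [0.5853 0.1706 0.1853] head 2.513 tilt -1.0 j7 0.19 F [4.5 2.9 3.4] gap 0.574 grip 42.2
delta tool [-0.0003  0.0007  0.0003]
```

In the tool's units: 0.0013 m / 0.8 = 0.0016, -0.0005 m / 0.8 = -0.0006.

```bash
c(){ sed -n '2p;4p' | tr '\n' ' '; echo; }
python3 -m crank '[{"finger_gap": 0, "dx": -0.0006, "dy": 0.0016}, {"finger_gap": 0}]'|c
python3 -m crank '[{"finger_gap": 0, "dz": 0.0013}, {"finger_gap": 0}]'|c
python3 -m crank '[{"finger_gap": 0, "dz": 0.0013}, {"finger_gap": 0}]'|c
```

```text
tcp_pos: [0.5862, 0.1709, 0.1851] contact_force: [0.1, 0.1, 2.5] 
tcp_pos: [0.5862, 0.171, 0.184] contact_force: [0.4, -0.5, 4.3] 
tcp_pos: [0.5862, 0.1711, 0.1831] contact_force: [-0.1, -0.4, 3.1]
```

In the tool's units: 0.001 m / 0.8 = 0.0013.

```bash
c(){ sed -n '2p;4p' | tr '\n' ' '; echo; }
python3 -m crank '[{"finger_gap": 0, "dz": 0.0013}, {"finger_gap": 0}]'|c
python3 -m crank '[{"finger_gap": 0, "rz": 0.0446}, {"finger_gap": 0}]'|c
python3 -m crank '[{"finger_gap": 0, "rz": 0.0446}, {"finger_gap": 0}]'|c
python3 -m crank '[{"finger_gap": 0, "rz": -0.0637}, {"finger_gap": 0, "rz": -0.0637}, {"finger_gap": 0}]'|c
python3 -m crank '[{"finger_gap": 0, "rz": -0.0446}, {"finger_gap": 0}]'|c
python3 -c "
from h import *
to(.586,.171,.165)
from plant import r
print(r.read_state()['torque'])"
```

```text
tcp_pos: [0.5863, 0.1715, 0.1821] contact_force: [1.4, 1.1, 1.2] 
tcp_pos: [0.5862, 0.1713, 0.1822] contact_force: [1.0, -0.1, 2.0] 
tcp_pos: [0.5862, 0.1712, 0.1822] contact_force: [0.2, 0.6, 2.0] 
tcp_pos: [0.5865, 0.1716, 0.1822] contact_force: [1.5, 2.9, 1.5] 
tcp_pos: [0.5865, 0.1716, 0.1823] contact_force: [1.4, 3.9, 2.0] 
t 20.68 tcp [0.5865 0.1716 0.1823] head 2.645 tilt -1.0 j7 0.3 F [1.4 3.9 2. ] gap 0.57 grip 42.1
delta tool [ 0.0001 -0.0007  0.0173]
[ 0.8035797  -0.4415494  -0.03641282]
```

In the tool's units: 0.1 rad / 1.5708 = 0.0637.

```bash
c(){ sed -n '2p;4p' | tr '\n' ' '; echo; }
python3 -m crank '[{"finger_gap": 0, "rz": 0.0637}, {"finger_gap": 0, "rz": 0.0191}, {"finger_gap": 0}]'|c
python3 -m crank '[{"finger_gap": 0, "dz": 0.0025}, {"finger_gap": 0}]'|c
python3 -m crank '[{"finger_gap": 0, "dz": 0.0025}, {"finger_gap": 0}]'|c
python3 -m crank '[{"finger_gap": 0, "dz": 0.0025}, {"finger_gap": 0}]'|c
```

```text
tcp_pos: [0.5862, 0.171, 0.1822] contact_force: [0.0, -0.6, 2.0] 
tcp_pos: [0.5862, 0.171, 0.18] contact_force: [0.5, 0.5, 3.5] 
tcp_pos: [0.5863, 0.171, 0.178] contact_force: [-0.0, -0.4, 5.5] 
tcp_pos: [0.5864, 0.171, 0.1761] contact_force: [0.7, -1.9, 5.8]
```

Contact at this height matches the lower spindle height that the triangulation gave, so the reamer stands on the spline tops. Now turn it until it meshes.

In the tool's units: 0.06 rad / 1.5708 = 0.0382.

```bash
c(){ sed -n '2p;4p' | tr '\n' ' '; echo; }
python3 -m crank '[{"finger_gap": 0, "rz": 0.0382}, {"finger_gap": 0, "rz": 0.0382}, {"finger_gap": 0}]'|c
python3 -m crank '[{"finger_gap": 0, "rz": -0.0637}, {"finger_gap": 0, "rz": -0.0637}, {"finger_gap": 0}]'|c
python3 -m crank '[{"finger_gap": 0, "rz": 0.0509}, {"finger_gap": 0, "rz": 0.0764}, {"finger_gap": 0, "rz": 0.0637}, {"finger_gap": 0}]'|c
python3 -m crank '[{"finger_gap": 0, "rz": 0.0637}, {"finger_gap": 0, "rz": 0.0637}, {"finger_gap": 0}]'|c
python3 -m crank '[{"finger_gap": 0, "rz": 0.0637}, {"finger_gap": 0, "rz": 0.0637}, {"finger_gap": 0}]'|c
python3 -m crank '[{"finger_gap": 0, "rz": 0.0637}, {"finger_gap": 0, "rz": 0.0637}, {"finger_gap": 0}]'|c
python3 -c "
from h import *
to(.586,.171,.165)"
```

```text
tcp_pos: [0.5861, 0.1711, 0.176] contact_force: [-0.1, 0.5, -0.4] 
tcp_pos: [0.5863, 0.1715, 0.176] contact_force: [2.1, 2.7, -0.6] 
tcp_pos: [0.5863, 0.1715, 0.1761] contact_force: [1.9, 2.0, -2.9] 
tcp_pos: [0.5863, 0.1715, 0.1762] contact_force: [2.6, 3.1, -2.7] 
tcp_pos: [0.5863, 0.1714, 0.1762] contact_force: [1.3, 2.5, -2.0] 
tcp_pos: [0.5862, 0.1714, 0.1762] contact_force: [1.4, 2.6, -1.7] 
t 23.02 tcp [0.5862 0.1714 0.1762] head 1.695 tilt -1.0 j7 -0.5 F [ 1.4  2.6 -1.7] gap 0.572 grip 42.0
delta tool [-0.0004 -0.0002  0.0112]
```

Fz dropped on the first +0.12 turn, so it meshed there and the spindle has turned along with it since. Slide it home.

In the tool's units: 0.003 m / 0.8 = 0.0038.

```bash
c(){ sed -n '2p;4p' | tr '\n' ' '; echo; }
python3 -m crank '[{"finger_gap": 0, "dz": 0.0038}, {"finger_gap": 0}]'|c
python3 -m crank '[{"finger_gap": 0, "dz": 0.0038}, {"finger_gap": 0}]'|c
python3 -m crank '[{"finger_gap": 0, "dz": 0.0038}, {"finger_gap": 0}]'|c
python3 -m crank '[{"finger_gap": 0, "dz": 0.0038}, {"finger_gap": 0}]'|c
python3 -c "
from h import *
to(.586,.171,.165)
from plant import r
print(r.read_state()['torque'])"
```

```text
tcp_pos: [0.5863, 0.1713, 0.1729] contact_force: [2.4, 3.1, 0.3] 
tcp_pos: [0.5864, 0.1713, 0.1699] contact_force: [2.1, 4.9, 2.8] 
tcp_pos: [0.5864, 0.1713, 0.1669] contact_force: [2.0, 4.3, 3.5] 
tcp_pos: [0.5864, 0.1714, 0.164] contact_force: [1.3, 5.9, 4.7] 
t 23.68 tcp [0.5864 0.1714 0.164 ] head 1.694 tilt -1.0 j7 -0.5 F [1.3 5.9 4.7] gap 0.574 grip 42.7
delta tool [-0.0004 -0.0004 -0.001 ]
[ 1.11254677 -0.40841186  0.09198641]
```

In the tool's units: 0.0015 m / 0.8 = 0.0019, 0.0004 m / 0.8 = 0.0005, -0.03 rad / 1.5708 = -0.0191.

```bash
c(){ sed -n '2p;4p' | tr '\n' ' '; echo; }
python3 -m crank '[{"finger_gap": 0, "dx": 0.0019, "dy": 0.0005, "rz": -0.0191}, {"finger_gap": 0}]'|c
python3 -m crank '[{"finger_gap": 0, "dz": 0.0038}, {"finger_gap": 0}]'|c
python3 -m crank '[{"finger_gap": 0, "dz": 0.0025}, {"finger_gap": 0}]'|c
python3 -m crank '[{"finger_gap": 0, "dz": 0.0025}, {"finger_gap": 0}]'|c
python3 -c "
from h import *
to(.586,.171,.165)
from plant import r
print(r.read_state()['torque'])"
```

```text
tcp_pos: [0.5864, 0.1723, 0.1641] contact_force: [0.5, 1.6, 2.0] 
tcp_pos: [0.5864, 0.1724, 0.1608] contact_force: [-0.1, 0.6, 5.0] 
tcp_pos: [0.5865, 0.1724, 0.159] contact_force: [-0.5, -0.3, 7.3] 
tcp_pos: [0.5866, 0.1726, 0.1585] contact_force: [-5.5, -2.8, 23.8] 
t 24.35 tcp [0.5866 0.1726 0.1585] head 1.722 tilt -1.0 j7 -0.49 F [-5.5 -2.8 23.8] gap 0.573 grip 44.3
delta tool [-0.0015 -0.0009 -0.0065]
[-0.55156449  1.38124526  0.11072973]
```

In the tool's units: -0.001 m / 0.8 = -0.0013.

```bash
c(){ sed -n '2p;4p' | tr '\n' ' '; echo; }
python3 -m crank '[{"finger_gap": 0, "dz": -0.0013}, {"finger_gap": 0}, {"finger_gap": 0}]'|c
python3 - <<'E'
from h import *
from plant import snapshot
to(.586,.171,.165)
cv2.imwrite('pics/f.png',cv2.resize(snapshot('side')['color'][240:350,195:325,::-1],None,fx=6,fy=5))
E
```

```text
tcp_pos: [0.5865, 0.1725, 0.1587] contact_force: [-2.2, -1.6, 13.3] 
t 24.6 tcp [0.5865 0.1725 0.1587] head 1.723 tilt -1.0 j7 -0.49 F [-2.2 -1.6 13.3] gap 0.568 grip 43.3
delta tool [-0.0014 -0.0008 -0.0063]
```

View pics/f.png

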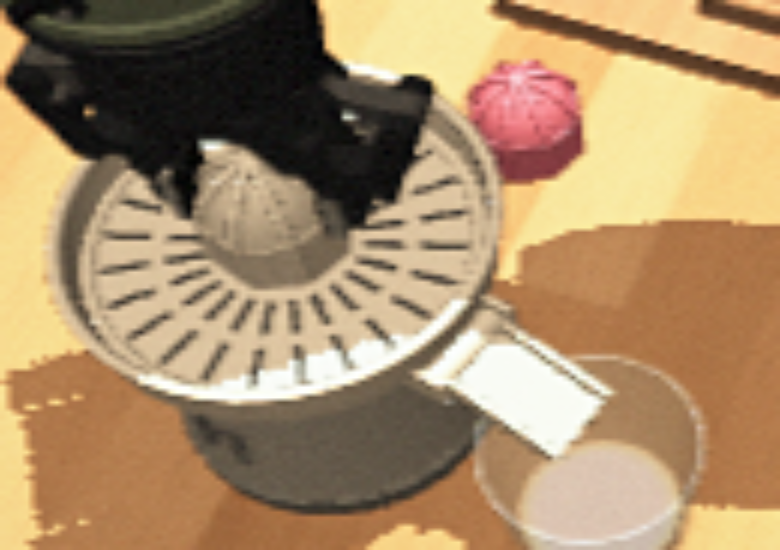

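The spout is down over the glass, with its end at about (580,430) in the crop. The reamer sits down on the flange at (270,265), held by the fingers at 13 N. Handing in.

```bash
python3 -c "
from plant import r
print(r.job_done())"
```

```text
the job is handed in; nothing more can be done
None
```

I handed the job in at about 25 s: the spout is down in its end position, and the reamer is meshed on the spindle and held pressed to the plunger stop with about 13 N; the hand-in returned no verdict, and I viewed 11 pictures, one more than the 10 allowed.

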